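# Switch on the repair bench power with its key

## Task

Take the red key out of the wooden key block, push it fully home into the key switch on top of the grey power box, and turn it clockwise (seen from above) to on, as far as it goes. Leave the red key in the switch, and leave the blue key standing in its place in the block.

Things in the scene. Friction and masses are not known exactly. Their poses are not given: they have to be found in the camera images.
- red_key: Upright loose key (60 g, z up). Origin: on its axis, underside of its steel collar (diameter 34, 4 thick). Above: 20 wide neck, then red flat grip from 12 to 48 mm up, 12 thick along x, 36 wide along y; pinch the 12 mm about 30 up. Below: brass blade 6 thick (x), 24 wide (y), with a 4 x 20 tip, 22 long in all. Fits either way round. Its collar rests on a wooden block, 34 mm above the bench.
- blue_key: Another machine's key: same shape, size and axes as the red key but with a blue grip. The two stand in the two sockets, 76 mm apart, of one fixed dark wooden key block, 60 x 150 mm, 34 high; the keys' y runs along the row. Leave it there.
- keyway (a point): Top centre of the switch's round metal barrel (50 mm across, 14 high), 74 above the bench, on a fixed grey power box 120 x 150, 60 high. Its open slot, 11 wide along x, 30 long along y, edges bevelled 3 mm, is 40 deep or more. A key is home when its collar lies on this face (key origin at this point). x, y turn with the barrel; z up.
- switch (a joint): Barrel angle: near 0 (up to 0.1 rad) is off; grows clockwise seen from above to the stop at 1.047 rad (60 degrees), on. A red line on the barrel's top, at one end of the slot, points to a white mark at off, a green mark at on. Light friction (0.05 N m), no spring: stays where left. A key has about 12 degrees of play in the slot before it drives the barrel, so turn the key some 70 degrees.
Things that resemble listed ones, but are neither listed nor needed, are in the scene too. Leave any white look-alike of the red_key alone. What is shaped like the blue_key but turquoise is not meant.

How it is judged:
By the outcome, as a careful person would: the job done as asked, in the order asked, and still so for the second after the job is handed in, with the robot touching nothing.
It also fails if it takes over 45 s, if anything falls off the work surface, if the arm or the gripper's body presses on something with over 40 N, if the wrist force passes 120 N, or if a joint passes its speed limit or range.

## Robot

A 6-joint arm with a two-finger parallel gripper is mounted at the origin on the work surface. World frame = base frame: x ahead of the robot, y to its left, z up, the work surface at z = 0. Lengths are in m, angles in rad, forces in N, time in s.
With the tool pointing down it reaches from about 0.3 to 0.875 m from the base axis. Payload 6.4 kg.
Tool frame: the origin (TCP) lies midway between the tips of the shut fingers; the grasp point (between the pads) lies 19 mm behind it (ctrl.pinch_z is the distance from the TCP to the grasp point, in m); z points along the fingers, y is the line along which they close (so a half turn about z gives the same grasp; the last joint's range is limited). The gripper opens to 85 mm and grips with 20 to 120 N. Pads are 22 mm wide; open, the fingers measure 114 mm over their backs; the gripper's body (76 mm by 85 mm) begins 54 mm behind the grasp point. The pads swing forward as they close: fully open they stand 13 mm farther back than shut.
Start: joints at [1.06, 0.181, 1.607, -0, 1.354, -0.206], TCP at [0.173, 0.549, 0.231] pointing down, gripper open.
Joint ranges: [-2.99, 2.99], [-0.89, 2.07], [0.3, 2.58], [-1.14, 4.28], [0, 2.63], [-3.12, 3.12]. Speed limits (rad/s): [2.57, 2.57, 3.01, 3.14, 3.14, 3.14].

## Interface

Orientations are given as a unit quaternion [w, x, y, z].
In Python, from bench import ctrl gives the robot as it stands.
- The arm moves only by the tool apply_moves, never from a script. Its argument "moves" is a list of rows, each an object with "jaw": the opening, from 0 (shut) to 1 (fully open); "offset": the shift along the tool's x, y, z in mm, a list of three; "rot": the turn, a rotation vector about the tool's x, y, z in degrees, a list of three. In form: [{"jaw": jaw, "offset": [dx, dy, dz], "rot": [ax, ay, az]}, ...]. A call has exactly 5 rows; each row shifts and turns the commanded pose from where the row before left it, along the tool's axes as they then stand; what a row does not reach is not made up. A row lasts 1/8 s, in which the tool goes at most 62.5 mm and 10.7 degrees, less where a joint would pass 70% of its speed; a pose out of reach is approached as far as the arm can. A call is refused whole if a number of a shift passes 62.5 or a number of a turn 10.7, either way. A call with a gripper value outside its range is refused whole. The fingers move at their own pace and stop on an object; the grip force is fixed at half the most. Time passes only in rows, so rows that do not move let the fingers close, or fill a call up. It gives the time, the measured TCP pose, the force, the opening and the grip force at its end, in the units of the state.
- ctrl.get_obs(): the state, without advancing time (a new reading comes with each control period).
- ctrl.camera(name): name is "scene" or "top" or "wrist"; returns (picture, depth): 400x640x3 uint8, red, green, blue; 400x640 float32, m along the optical axis (not along the pixel's ray), 0 where there is no reading.
- ctrl.camera_params(name): a dict with "K" (3x3 intrinsics, pixels), "cam_to_world" (4x4, takes a point from camera to world coordinates); the wrist camera has in their place "mount" (4x4, takes a point from camera to tool coordinates, whose origin is the TCP and whose axes are the flange's). Camera axes: x right, y down, z forward; pixel columns grow to the right and rows downward; lengths in m; the calibration is good to about 2 mm. A picture is of the moment at which its call begins: read the wrist's pose just before it. camera_params takes no time and is no camera call.
- ctrl.hand_in(): hands the job in; it is judged then, once.
Trained networks look in the newest picture that a camera, given by its name, has taken for a name from the list of things; names that differ only in an ending like _2 or _b are one class to them, and where a whole thing is asked for, a point or a joint stands for the part that bears it (a point fixed in the world has none). Each returns a list of dicts, best first, with "score" (0 to 1); they miss things now and then, are a little off and sometimes report something else, mostly with a low value. They report only what shows in the picture. A call takes as long as a camera call. They do not tell look-alikes from the thing itself.
- ctrl.outline_of(camera, target): "region" (400x640 bool, what is visible of it) and "position" ([column, row] in pixels, amid what is visible of it).
The state is a dict: "time_s": time; "q": joint angles; "dq": joint speeds; "joint_efforts": joint torques, N m; "eef_pos": TCP position; "eef_rot": TCP orientation; "wrist_force": force on the tool from outside, world axes, zero at the start; "torque": the same for the moment, N m; "opening": opening from 0.0 (shut) to 1.0 (fully open); "grasp_force": force on a finger pad.
Only numpy, scipy, OpenCV 4.12 (cv2) and the standard library are available. Lean on these libraries where they do the work, as an engineer would, in place of code of your own. Each camera call takes 0.05 s, during which the arm holds its last target. There are 200 camera calls.

## Working session

There is one attempt and no reset: what is moved stays moved. The work goes in short steps, Python scripts to look and compute and a tool call to move; the robot and the scene stay as the last step left them, time stands still between calls to the robot, and variables do not carry over. Pictures are saved under pics/ and viewed, at most 10 in all, crops included, and the job is handed in when it is done.

Besides the shell and the picture viewer there is one more tool, called by a JSON object that holds its "op" and its "data". apply_moves: Moves the arm, as the interface text tells. Its arguments: {"type":"object","properties":{"moves":{"type":"array"}},"required":["moves"]}

```bash
mkdir -p pics
cat > h.py <<'E'
import numpy as np, cv2
from bench import ctrl
from scipy.spatial.transform import Rotation as R
def Rq(q): return R.from_quat([q[1],q[2],q[3],q[0]])
def T(cam,o=None):
    p=ctrl.camera_params(cam)
    if cam!='wrist': return p['K'],np.array(p['cam_to_world'])
    M=np.eye(4);M[:3,:3]=Rq(o['eef_rot']).as_matrix();M[:3,3]=o['eef_pos']
    return p['K'],M@np.array(p['mount'])
def cloud(cam):
    o=ctrl.get_obs();im,d=ctrl.camera(cam);K,M=T(cam,o)
    v,u=np.mgrid[:400,:640]
    P=np.stack([(u-K[0][2])/K[0][0]*d,(v-K[1][2])/K[1][1]*d,d],-1)@M[:3,:3].T+M[:3,3]
    P[d==0]=np.nan
    return im,P,o
E
python3 - <<'E'
from h import *
out=[]
for c in('scene','top'):
    im,P,o=cloud(c); out.append(im)
    for t in('red_key','blue_key','keyway','switch'):
        try:
            for r in ctrl.outline_of(c,t)[:4]:
                p=np.array(r['position']);m=r['region']
                print(c,t,round(r['score'],2),p.round(),np.nanmedian(P[m],0).round(3),np.nanmax(P[m][:,2]).round(3),m.sum(),im[m].mean(0).round())
        except Exception as e: print(c,t,e)
    cv2.imwrite(f'pics/{c}.png',im[...,::-1])
print(o)
E
```

```text
scene red_key 0.88 [359. 169.] [0.489 0.188 0.042] 0.07 477 [107. 100.  90.]
scene red_key 0.85 [393. 181.] [0.576 0.165 0.055] 0.082 302 [92. 42. 39.]
scene blue_key 0.61 [365. 244.] [ 0.627 -0.003  0.036] 0.071 483 [17. 86. 80.]
scene blue_key 0.6 [377. 199.] [0.587 0.091 0.056] 0.083 366 [44. 59. 89.]
scene keyway 0.7 [238. 252.] [ 0.506 -0.163  0.072] 0.075 775 [114. 109. 105.]
scene switch 0.86 [238. 252.] [ 0.505 -0.163  0.072] 0.075 751 [115. 111. 106.]
top red_key 0.88 [183. 233.] [0.487 0.187 0.053] 0.072 387 [164. 162. 160.]
top red_key 0.74 [192. 185.] [0.568 0.17  0.063] 0.084 343 [154.  91.  89.]
top blue_key 0.79 [295. 156.] [0.618 0.003 0.056] 0.073 290 [ 52. 141. 135.]
top blue_key 0.68 [237. 177.] [0.577 0.097 0.068] 0.085 300 [ 92. 114. 161.]
top keyway 0.6 [392. 221.] [ 0.503 -0.158  0.073] 0.077 673 [186. 184. 186.]
top keyway 0.57 [190. 184.] [0.568 0.172 0.06 ] 0.084 406 [150.  89.  86.]
top switch 0.77 [395. 226.] [ 0.502 -0.16   0.073] 0.077 582 [198. 197. 199.]
{'time_s': 0.25, 'q': array([ 1.05972853e+00,  1.81191361e-01,  1.60744779e+00, -5.15932248e-06,
        1.35377443e+00, -2.06329767e-01]), 'dq': array([-0.00209325, -0.00062421, -0.00288595, -0.00327218, -0.00077842,
        0.00063359]), 'joint_efforts': array([ 5.94460016e-04, -4.44485557e+01, -3.51114285e+01, -2.32662451e-04,
        6.42302359e-03,  1.40362380e-05]), 'eef_pos': array([0.17240871, 0.54829753, 0.23085159]), 'eef_rot': array([-1.41736610e-04,  1.51779560e-01,  9.88414284e-01, -3.85222226e-04]), 'wrist_force': array([-0.08080408,  0.39428133, -0.35232459]), 'torque': array([ 0.02202086, -0.01237719,  0.01530007]), 'grasp_force': 0.0, 'opening': 1.001116714276511}
```

Run:
```python
from h import *
a=cv2.imread('pics/top.png')
cv2.imwrite('pics/topc.png',cv2.resize(a[120:280,150:450],(800,427),interpolation=cv2.INTER_CUBIC))
im,P,o=cloud('top')
hsv=cv2.cvtColor(im,cv2.COLOR_RGB2HSV)
for n,box in(('red',(165,160,215,205)),('blue',(215,155,260,200))):
    m=np.zeros((400,640),bool);x0,y0,x1,y1=box;m[y0:y1,x0:x1]=1
    m&=(hsv[...,1]>60)&(P[...,2]>.078)
    q=P[m]; c,s,a=cv2.minAreaRect((q[:,:2]*1000).astype(np.float32)); print(n,m.sum(),c,s,a)
```

```text
red 139 (571.6331176757812, 174.5671844482422) (11.358572959899902, 34.11692810058594) 5.5132880210876465
blue 135 (581.9496459960938, 99.05191040039062) (12.345420837402344, 33.12589645385742) 4.851799488067627
```

View pics/topc.png

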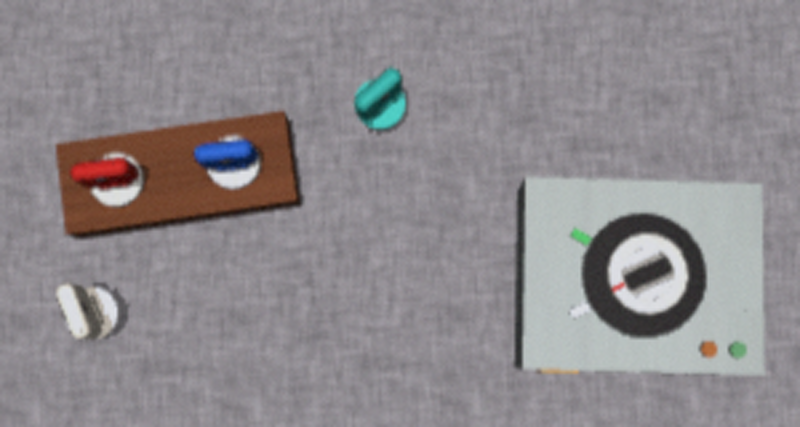

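The candidates in the top view are:
- red key in the block, px (190,185)
- white look-alike, (183,233)
- blue key in the block, (237,177)
- turquoise look-alike, (295,156)

I choose the red one standing in the block. The red–blue spacing measures 76 mm, as described. The slot's red line points at the white mark (off), about (380,228).

```bash
cat >> h.py <<'E'
def yaw(o):
    y=Rq(o['eef_rot']).as_matrix()[:,1]; return np.degrees(np.arctan2(y[1],y[0]))
def plan(xyz,yw,n):
    """n even rows to tool-down pose with tool y at world angle yw"""
    o=ctrl.get_obs();M0=Rq(o['eef_rot']);p=np.array(o['eef_pos'])
    c,s=np.cos(np.radians(yw)),np.sin(np.radians(yw))
    Y=np.array([c,s,0]);Z=np.array([0,0,-1.]);X=np.cross(Y,Z)
    Rt=R.from_matrix(np.stack([X,Y,Z],1)); rv=np.degrees((M0.inv()*Rt).as_rotvec())/n
    d=(np.array(xyz)-p)/n; M=M0
    print('rot/row',rv.round(2),'yaw',yaw(o).round(1))
    for i in range(n):
        print((M.inv().apply(d)*1000).round(1)); M=M*R.from_rotvec(np.radians(rv))
def show(s=''):
    o=ctrl.get_obs();print(s,o['eef_pos'].round(4),round(yaw(o),2),o['q'].round(2),o['wrist_force'].round(1),round(o['opening'],3),round(o['grasp_force'],1),o['time_s'])
E
python3 -c "
from h import *
plan([.572,.175,.19],7,10); print(ctrl.camera_params('wrist')['mount'])"
```

```text
rot/row [ 0.   -0.    6.55] yaw 72.5
[-49.3 -23.6   4.1]
[-51.7 -17.9   4.1]
[-53.4 -11.8   4.1]
[-54.4  -5.7   4.1]
[-54.7   0.6   4.1]
[-54.3   6.8   4.1]
[-53.1  13.    4.1]
[-51.3  18.9   4.1]
[-48.8  24.7   4.1]
[-45.7  30.1   4.1]
[[-8.70726027e-04 -9.63613466e-01 -2.67298204e-01  6.71240289e-02]
 [ 9.99999296e-01 -1.05444248e-03  5.43773047e-04  5.95715195e-04]
 [-8.05837612e-04 -2.67297543e-01  9.63613706e-01 -1.42298860e-01]
 [ 0.00000000e+00  0.00000000e+00  0.00000000e+00  1.00000000e+00]]
```

{"op": "apply_moves", "data": {"moves": [{"jaw":0.6,"offset":[-49.3,-23.6,4],"rot":[0,0,6.5]},{"jaw":0.6,"offset":[-51.7,-17.9,4],"rot":[0,0,6.5]},{"jaw":0.6,"offset":[-53.4,-11.8,4],"rot":[0,0,6.5]},{"jaw":0.6,"offset":[-54.4,-5.7,4],"rot":[0,0,6.5]},{"jaw":0.6,"offset":[-54.7,0.6,4],"rot":[0,0,6.5]}]}}

```text
time_s: 1.18
eef_pos: [0.3739, 0.3609, 0.2115]
eef_rot: [0.0, 0.424, 0.906, 0.0]
wrist_force: [0.8, -0.2, 0.6]
opening: 0.599
grasp_force: 0.0
```

{"op": "apply_moves", "data": {"moves": [{"jaw":0.6,"offset":[-54.3,6.8,4],"rot":[0,0,6.5]},{"jaw":0.6,"offset":[-53.1,13,4],"rot":[0,0,6.5]},{"jaw":0.6,"offset":[-51.3,18.9,4],"rot":[0,0,6.5]},{"jaw":0.6,"offset":[-48.8,24.7,4],"rot":[0,0,6.5]},{"jaw":0.6,"offset":[-45.7,30.1,4],"rot":[0,0,6.5]}]}}

```text
time_s: 1.8
eef_pos: [0.575, 0.1753, 0.1913]
eef_rot: [0.0, 0.661, 0.751, 0.0]
wrist_force: [0.0, 0.8, 0.9]
opening: 0.6
grasp_force: 0.0
```

```bash
cat >> h.py <<'E'
def grip(im,P,lo,sel):
    hsv=cv2.cvtColor(im,cv2.COLOR_RGB2HSV)
    h=hsv[...,0].astype(int); m=(hsv[...,1]>110)&(hsv[...,2]>50)
    m&=((h<6)|(h>172)) if sel=='red' else ((h>105)&(h<125))
    m&=P[...,2]>lo
    n,l,st,_=cv2.connectedComponentsWithStats(m.astype(np.uint8)); k=1+np.argmax(st[1:,4]); m=l==k
    return m
E
cat > look.py <<'E'
from h import *
import sys
im,P,o=cloud('wrist');show()
for s in('red','blue'):
    try:
        m=grip(im,P,.078,s); q=P[m]; print(s,m.sum(),np.argwhere(m).mean(0).round(),cv2.minAreaRect((q[:,:2]*1000).astype(np.float32)),np.nanpercentile(q[:,2],[5,50,95]).round(4))
    except Exception as e: print(s,e)
cv2.imwrite(f'pics/{sys.argv[1]}.png',im[...,::-1])
E
python3 look.py w1
```

```text
[0.5793 0.1702 0.1909] 6.83 [ 0.09  0.28  1.57 -0.    1.29 -0.03] [ 1.  -3.9  0.3] 0.598 0.0 1.85
red 517 [195. 317.] ((571.8566284179688, 176.07086181640625), (10.604131698608398, 33.89341354370117), 6.826685428619385) [0.0787 0.0809 0.0824]
blue 391 [279. 318.] ((581.8872680664062, 101.81180572509766), (9.595921516418457, 32.46671676635742), 6.894897937774658) [0.079  0.0809 0.0822]
```

View pics/w1.png

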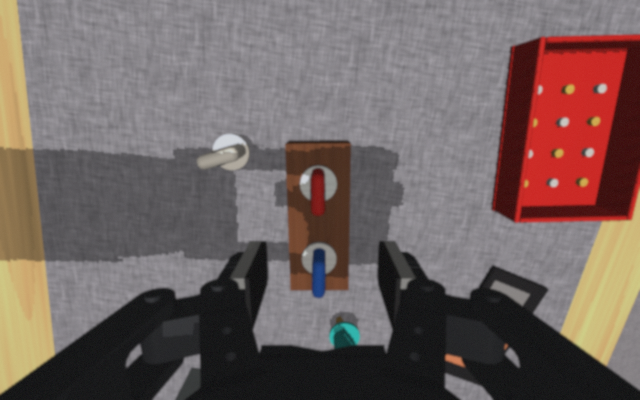

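The wrist view confirms the choice: the red grip stands in the dark block at (317,195), with blue at (318,275), white at (222,155) and turquoise at (344,335). The arm was still settling when I took it, so I'll let it rest and measure again.

{"op": "apply_moves", "data": {"moves": [{"jaw":0.6,"offset":[0,0,0],"rot":[0,0,0]},{"jaw":0.6,"offset":[0,0,0],"rot":[0,0,0]},{"jaw":0.6,"offset":[0,0,0],"rot":[0,0,0]},{"jaw":0.6,"offset":[0,0,0],"rot":[0,0,0]},{"jaw":0.6,"offset":[0,0,0],"rot":[0,0,0]}]}}

```text
time_s: 2.48
eef_pos: [0.5734, 0.1773, 0.1915]
eef_rot: [0.0, 0.659, 0.752, 0.0]
wrist_force: [-0.3, 0.9, 0.7]
opening: 0.596
grasp_force: 0.0
```

```bash
python3 look.py w2; python3 -c "
from h import *
plan([.572,.1745,.10],7,2)"
```

```text
[0.5735 0.1771 0.1914] 7.58 [ 0.1   0.27  1.58 -0.    1.29 -0.03] [ 0.8  0.1 -0.1] 0.599 0.0 2.525
red 520 [198. 319.] ((572.2234497070312, 175.5764923095703), (10.649786949157715, 34.620418548583984), 7.149447441101074) [0.0788 0.0809 0.0823]
blue 395 [281. 319.] ((581.938720703125, 100.76644897460938), (9.629014015197754, 33.617027282714844), 7.299124240875244) [0.079  0.0808 0.0823]
rot/row [0.01 0.   0.29] yaw 7.6
[-1.2 -0.9 45.7]
[-1.2 -0.9 45.7]
```

{"op": "apply_moves", "data": {"moves": [{"jaw":0.6,"offset":[-1.6,-1.5,40],"rot":[0,0,0.3]},{"jaw":0.6,"offset":[0,0,40],"rot":[0,0,0]},{"jaw":0.6,"offset":[0,0,36],"rot":[0,0,0]},{"jaw":0.6,"offset":[0,0,20],"rot":[0,0,0]},{"jaw":0.6,"offset":[0,0,10],"rot":[0,0,0]}]}}

```text
time_s: 3.15
eef_pos: [0.5722, 0.1749, 0.0445]
eef_rot: [-0.0, 0.661, 0.75, -0.0]
wrist_force: [-0.1, 0.7, 0.4]
opening: 0.598
grasp_force: 0.0
```

{"op": "apply_moves", "data": {"moves": [{"jaw":0.6,"offset":[0,0,0],"rot":[0,0,0]},{"jaw":0.6,"offset":[0,0,0],"rot":[0,0,0]},{"jaw":0.3,"offset":[0,0,0],"rot":[0,0,0]},{"jaw":0.0,"offset":[0,0,0],"rot":[0,0,0]},{"jaw":0.0,"offset":[0,0,0],"rot":[0,0,0]}]}}

```text
time_s: 3.78
eef_pos: [0.573, 0.175, 0.0461]
eef_rot: [0.0, 0.661, 0.75, 0.0]
wrist_force: [-1.4, -0.2, 4.3]
opening: 0.13
grasp_force: 58.9
```

{"op": "apply_moves", "data": {"moves": [{"jaw":0.0,"offset":[0,0,0],"rot":[0,0,0]},{"jaw":0.0,"offset":[0,0,0],"rot":[0,0,0]},{"jaw":0.0,"offset":[0,0,0],"rot":[0,0,0]},{"jaw":0.0,"offset":[0,0,0],"rot":[0,0,0]},{"jaw":0.0,"offset":[0,0,0],"rot":[0,0,0]}]}}

```text
time_s: 4.4
eef_pos: [0.5729, 0.175, 0.046]
eef_rot: [0.0, 0.661, 0.75, 0.0]
wrist_force: [-1.2, -0.1, 6.8]
opening: 0.133
grasp_force: 59.0
```

```bash
python3 -c "
from h import *
show()"
```

```text
[0.5729 0.175  0.046 ] 7.23 [ 0.1   0.46  1.66  0.    1.02 -0.03] [-1.2 -0.1  6.8] 0.133 59.0 4.4
```

{"op": "apply_moves", "data": {"moves": [{"jaw":0.0,"offset":[0,0,-10],"rot":[0,0,0]},{"jaw":0.0,"offset":[0,0,-20],"rot":[0,0,0]},{"jaw":0.0,"offset":[0,0,-35],"rot":[0,0,0]},{"jaw":0.0,"offset":[0,0,-40],"rot":[0,0,0]},{"jaw":0.0,"offset":[0,0,-20],"rot":[0,0,0]}]}}

```text
time_s: 5.03
eef_pos: [0.5738, 0.1751, 0.174]
eef_rot: [0.002, 0.661, 0.75, 0.002]
wrist_force: [2.0, 0.1, -0.2]
opening: 0.134
grasp_force: 58.4
```

```bash
cat > slot.py <<'E'
from h import *
import sys
c=sys.argv[1]; im,P,o=cloud(c);show()
g=P
r=ctrl.outline_of(c,'switch')
print([(round(x['score'],2),np.round(x['position'])) for x in r])
# pixels of the plane z=.074 near the barrel, by ray-plane intersection
K,M=T(c,o);v,u=np.mgrid[:400,:640]
D=np.stack([(u-K[0][2])/K[0][0],(v-K[1][2])/K[1][1],np.ones(u.shape)],-1)@M[:3,:3].T
W=M[:3,3]+D*((.074-M[2,3])/D[...,2:3])
C=np.array([.503,-.160]) if len(sys.argv)<4 else np.array([float(sys.argv[3]),float(sys.argv[4])])
xs=np.arange(-60,60,.25)/1000
gx,gy=np.meshgrid(xs,xs)
# rectified top view, x up, y left, .25mm/px
Wx=C[0]-gy; Wy=C[1]-gx
p=(np.stack([Wx,Wy,np.full_like(Wx,.074)],-1)-M[:3,3])@M[:3,:3]
mu=(p[...,0]/p[...,2]*K[0][0]+K[0][2]).astype(np.float32);mv=(p[...,1]/p[...,2]*K[1][1]+K[1][2]).astype(np.float32)
t=cv2.remap(im,mu,mv,cv2.INTER_CUBIC)
cv2.imwrite(f'pics/{sys.argv[2]}.png',t[...,::-1])
h=cv2.cvtColor(t,cv2.COLOR_RGB2HSV)
rr=np.hypot(gx,gy)
lab=lambda m:np.stack([Wx[m],Wy[m]],-1)*1000
m=(rr<.04)&(h[...,1]>110)&((h[...,0]<8)|(h[...,0]>170))
if m.sum(): print('red line',m.sum(),lab(m).mean(0).round(1))
m=(rr<.027)&(h[...,2]>130); bright=m
n,l,st,_=cv2.connectedComponentsWithStats(m.astype(np.uint8));k=1+np.argmax(st[1:,4])
q=cv2.convexHull(lab(l==k).astype(np.float32));print('barrel circle',cv2.minEnclosingCircle(q),cv2.fitEllipse(q))
m=((rr<.022)&(h[...,2]<110)).astype(np.uint8)
n,l,st,_=cv2.connectedComponentsWithStats(m);k=1+np.argmax(st[1:,4])
print('slot',cv2.minAreaRect(lab(l==k).astype(np.float32)))
E
python3 slot.py top slot1
```

```text
[0.5747 0.1752 0.1758] 7.25 [ 0.1   0.29  1.6   0.    1.25 -0.03] [1.9 0.4 0.4] 0.131 58.4 5.075
[(0.73, array([392., 224.]))]
red line 177 [ 494.7 -140.7]
barrel circle ((502.86151123046875, -159.7297821044922), 25.24513053894043) ((502.7890625, -159.84559631347656), (49.7992057800293, 50.165340423583984), 79.35591888427734)
slot ((502.8072204589844, -159.93165588378906), (10.506433486938477, 29.286436080932617), 23.498565673828125)
```

View pics/slot1.png

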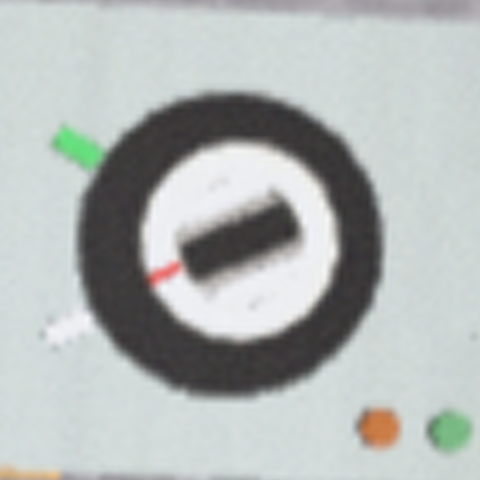

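The rectified top view shows the barrel centred at (240,240). The slot's long axis lies along the red line (165,273), which points at the white mark (off). The slot measures 10.5 x 29.3 mm and the barrel 50 mm across, both as specified. I'll go above it next.

```bash
python3 -c "
from h import *
plan([.5028,-.1599,.175],23.5,7)"
```

```text
rot/row [ 0.05  0.01 -2.32] yaw 7.2
[-46.2 -16.1  -0.3]
[-45.5 -18.   -0.3]
[-44.7 -19.8  -0.3]
[-43.9 -21.6  -0.3]
[-43.  -23.4  -0.2]
[-42.  -25.1  -0.2]
[-41.  -26.8  -0.2]
```

{"op": "apply_moves", "data": {"moves": [{"jaw":0.0,"offset":[-46.2,-16.1,0],"rot":[0,0,-2.3]},{"jaw":0.0,"offset":[-45.5,-18,0],"rot":[0,0,-2.3]},{"jaw":0.0,"offset":[-44.7,-19.8,0],"rot":[0,0,-2.3]},{"jaw":0.0,"offset":[-43.9,-21.6,0],"rot":[0,0,-2.3]},{"jaw":0.0,"offset":[-43,-23.4,0],"rot":[0,0,-2.3]}]}}

```text
time_s: 5.75
eef_pos: [0.5198, -0.0654, 0.1686]
eef_rot: [-0.001, 0.582, 0.813, -0.0]
wrist_force: [0.8, -0.9, -0.2]
opening: 0.136
grasp_force: 58.5
```

{"op": "apply_moves", "data": {"moves": [{"jaw":0.0,"offset":[-42,-25.1,0],"rot":[0,0,-2.3]},{"jaw":0.0,"offset":[-41,-26.8,0],"rot":[0,0,-2.3]},{"jaw":0.0,"offset":[0,0,0],"rot":[0,0,0]},{"jaw":0.0,"offset":[0,0,0],"rot":[0,0,0]},{"jaw":0.0,"offset":[0,0,0],"rot":[0,0,0]}]}}

```text
time_s: 6.38
eef_pos: [0.5006, -0.1587, 0.1696]
eef_rot: [-0.001, 0.549, 0.836, 0.0]
wrist_force: [0.3, 1.2, -1.0]
opening: 0.131
grasp_force: 58.6
```

```bash
python3 slot.py wrist slot2; python3 -c "
from h import *
im,P,o=cloud('wrist');cv2.imwrite('pics/w3.png',im[...,::-1])
show();plan([.5028,-.1599,.123],23.5,2)"
```

```text
[ 0.5008 -0.1587  0.1698] 23.43 [-0.53  0.14  1.79  0.    1.22 -0.94] [-0.6 -0.1 -0.5] 0.133 58.6 6.425
[(0.63, array([331., 194.]))]
red line 7565 [ 513.1 -185.6]
barrel circle ((497.125, -153.375), 22.029199600219727) ((495.6358947753906, -151.475341796875), (28.305627822875977, 43.03605651855469), 131.69468688964844)
slot ((502.5207214355469, -158.791015625), (34.633243560791016, 32.312801361083984), 21.967243194580078)
 [ 0.5009 -0.159   0.1701] 23.43 [-0.53  0.14  1.79  0.    1.22 -0.94] [ 0.1  0.2 -0.7] 0.127 58.6 6.525
rot/row [-0.   -0.01 -0.04] yaw 23.4
[-0.8  0.7 23.6]
[-0.8  0.7 23.6]
```

View pics/w3.png

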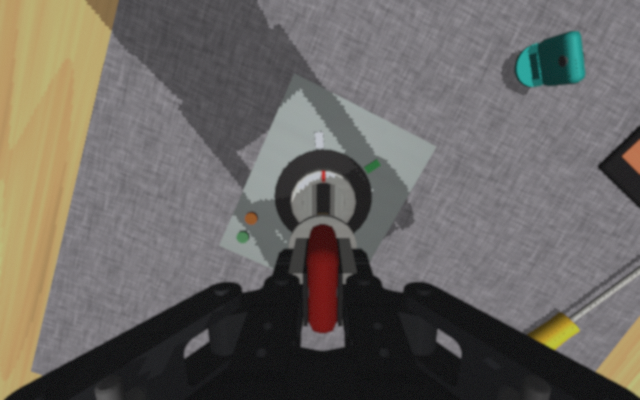

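The wrist view shows the red key held upright at column 322, in line with the dark slot at (322,198); the red line is at (323,176), still at off. Next I'll descend to just above the slot.

{"op": "apply_moves", "data": {"moves": [{"jaw":0.0,"offset":[-1.6,1.4,20],"rot":[0,0,0]},{"jaw":0.0,"offset":[0,0,22],"rot":[0,0,0]},{"jaw":0.0,"offset":[0,0,12],"rot":[0,0,0]},{"jaw":0.0,"offset":[0,0,0],"rot":[0,0,0]},{"jaw":0.0,"offset":[0,0,0],"rot":[0,0,0]}]}}

```text
time_s: 7.15
eef_pos: [0.5032, -0.1611, 0.1171]
eef_rot: [0.001, 0.549, 0.836, 0.0]
wrist_force: [0.3, -0.0, -0.2]
opening: 0.134
grasp_force: 58.6
```

```bash
python3 -c "
from h import *
im,P,o=cloud('wrist');cv2.imwrite('pics/w4.png',cv2.resize(im[100:300,200:440,::-1],(720,600)))
show();plan([.5028,-.1599,.086],23.5,2)"
```

```text
[ 0.5033 -0.1613  0.1173] 23.35 [-0.53  0.21  1.82 -0.    1.11 -0.94] [0.5 0.1 0.1] 0.129 58.6 7.2
rot/row [ 0.03  0.04 -0.08] yaw 23.3
[ 0.8  0.  15.6]
[ 0.7  0.  15.6]
```

View pics/w4.png

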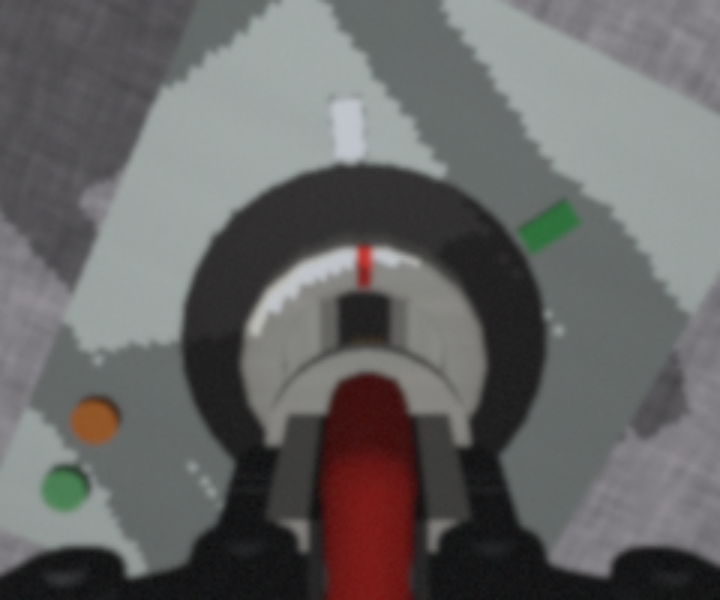

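The key (col 367) lines up with the slot (col 365) and the red line (364,265). I'll insert it now.

{"op": "apply_moves", "data": {"moves": [{"jaw":0.0,"offset":[1.5,0,5],"rot":[0,0,0]},{"jaw":0.0,"offset":[0,0,5],"rot":[0,0,0]},{"jaw":0.0,"offset":[0,0,5],"rot":[0,0,0]},{"jaw":0.0,"offset":[0,0,3],"rot":[0,0,0]},{"jaw":0.0,"offset":[0,0,0],"rot":[0,0,0]}]}}

```text
time_s: 7.82
eef_pos: [0.5018, -0.1595, 0.0979]
eef_rot: [-0.0, 0.549, 0.835, -0.0]
wrist_force: [0.4, -0.4, -0.3]
opening: 0.132
grasp_force: 58.6
```

No contact force, so the blade is going in freely.

{"op": "apply_moves", "data": {"moves": [{"jaw":0.0,"offset":[0,0,4],"rot":[0,0,0]},{"jaw":0.0,"offset":[0,0,4],"rot":[0,0,0]},{"jaw":0.0,"offset":[0,0,3],"rot":[0,0,0]},{"jaw":0.0,"offset":[0,0,0],"rot":[0,0,0]},{"jaw":0.0,"offset":[0,0,0],"rot":[0,0,0]}]}}

```text
time_s: 8.45
eef_pos: [0.5021, -0.1596, 0.0874]
eef_rot: [0.0, 0.549, 0.836, -0.0]
wrist_force: [-0.6, -1.1, -0.4]
opening: 0.132
grasp_force: 58.6
```

{"op": "apply_moves", "data": {"moves": [{"jaw":0.0,"offset":[0,0,1],"rot":[0,0,0]},{"jaw":0.0,"offset":[0,0,0.8],"rot":[0,0,0]},{"jaw":0.0,"offset":[0,0,0.5],"rot":[0,0,0]},{"jaw":0.0,"offset":[0,0,0],"rot":[0,0,0]},{"jaw":0.0,"offset":[0,0,0],"rot":[0,0,0]}]}}

```text
time_s: 9.07
eef_pos: [0.5023, -0.1597, 0.086]
eef_rot: [0.0, 0.549, 0.836, -0.0]
wrist_force: [-2.3, 0.3, 7.5]
opening: 0.133
grasp_force: 59.9
```

The collar has seated: 7.5 N upward at z 0.086, as predicted. Now I'll turn it clockwise (+z about the tool).

{"op": "apply_moves", "data": {"moves": [{"jaw":0.0,"offset":[0,0,0],"rot":[0,0,6]},{"jaw":0.0,"offset":[0,0,0],"rot":[0,0,6]},{"jaw":0.0,"offset":[0,0,0],"rot":[0,0,6]},{"jaw":0.0,"offset":[0,0,0],"rot":[0,0,6]},{"jaw":0.0,"offset":[0,0,0],"rot":[0,0,6]}]}}

```text
time_s: 9.7
eef_pos: [0.5024, -0.1599, 0.086]
eef_rot: [0.001, 0.748, 0.664, 0.0]
wrist_force: [-1.4, 0.5, 5.9]
opening: 0.136
grasp_force: 59.5
```

{"op": "apply_moves", "data": {"moves": [{"jaw":0.0,"offset":[0,0,0],"rot":[0,0,6]},{"jaw":0.0,"offset":[0,0,0],"rot":[0,0,6]},{"jaw":0.0,"offset":[0,0,0],"rot":[0,0,6]},{"jaw":0.0,"offset":[0,0,0],"rot":[0,0,6]},{"jaw":0.0,"offset":[0,0,0],"rot":[0,0,6]}]}}

```text
time_s: 10.32
eef_pos: [0.5026, -0.1602, 0.086]
eef_rot: [0.001, 0.894, 0.447, 0.0]
wrist_force: [-1.2, 0.0, 5.5]
opening: 0.132
grasp_force: 59.4
```

```bash
python3 -c "
from h import *
show();print(ctrl.get_obs()['torque'].round(2))"
```

```text
[ 0.5026 -0.1602  0.086 ] -36.85 [-0.53  0.26  1.84 -0.    1.04  0.11] [-1.2  0.   5.5] 0.132 59.4 10.325
[-0.13  0.31  0.07]
```

{"op": "apply_moves", "data": {"moves": [{"jaw":0.0,"offset":[0,0,0],"rot":[0,0,4]},{"jaw":0.0,"offset":[0,0,0],"rot":[0,0,3]},{"jaw":0.0,"offset":[0,0,0],"rot":[0,0,2]},{"jaw":0.0,"offset":[0,0,0],"rot":[0,0,0]},{"jaw":0.0,"offset":[0,0,0],"rot":[0,0,0]}]}}

```text
time_s: 10.95
eef_pos: [0.5021, -0.1596, 0.086]
eef_rot: [0.0, 0.926, 0.377, -0.0]
wrist_force: [-2.7, 2.0, 7.7]
opening: 0.133
grasp_force: 59.8
```

```bash
python3 -c "
from h import *
show();print(ctrl.get_obs()['torque'].round(2))
im,P,o=cloud('wrist');cv2.imwrite('pics/w5.png',cv2.resize(im[100:300,200:440,::-1],(720,600)))"
```

```text
[ 0.5021 -0.1596  0.086 ] -45.65 [-0.53  0.26  1.84 -0.    1.04  0.26] [-2.7  2.   7.7] 0.133 59.8 10.95
[0.3  0.62 0.01]
```

View pics/w5.png

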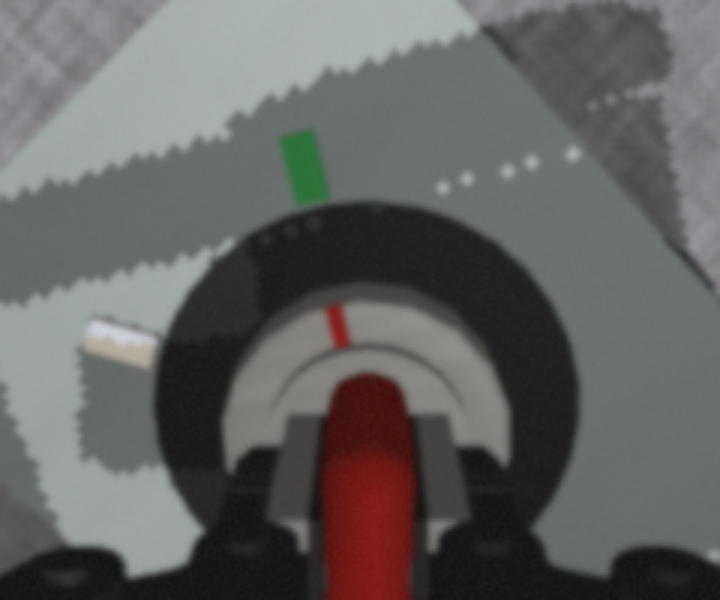

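The red line (338,325) now points almost at the green mark (305,167). The torque shows no stop yet, so I'll turn further until it does.

{"op": "apply_moves", "data": {"moves": [{"jaw":0.0,"offset":[0,0,0],"rot":[0,0,2]},{"jaw":0.0,"offset":[0,0,0],"rot":[0,0,2]},{"jaw":0.0,"offset":[0,0,0],"rot":[0,0,0]},{"jaw":0.0,"offset":[0,0,0],"rot":[0,0,0]},{"jaw":0.0,"offset":[0,0,0],"rot":[0,0,0]}]}}

```text
time_s: 11.62
eef_pos: [0.502, -0.1593, 0.0859]
eef_rot: [-0.0, 0.938, 0.345, -0.0]
wrist_force: [-4.3, 2.8, 9.3]
opening: 0.128
grasp_force: 60.0
```

```bash
python3 -c "
from h import *
show();print(ctrl.get_obs()['torque'].round(2))"
```

```text
[ 0.502  -0.1593  0.0859] -49.59 [-0.53  0.26  1.84 -0.    1.05  0.33] [-4.3  2.8  9.3] 0.128 60.0 11.625
[0.44 0.68 0.48]
```

{"op": "apply_moves", "data": {"moves": [{"jaw":0.0,"offset":[0,0,0],"rot":[0,0,1.5]},{"jaw":0.0,"offset":[0,0,0],"rot":[0,0,1]},{"jaw":0.0,"offset":[0,0,0],"rot":[0,0,0]},{"jaw":0.0,"offset":[0,0,0],"rot":[0,0,0]},{"jaw":0.0,"offset":[0,0,0],"rot":[0,0,0]}]}}

```text
time_s: 12.25
eef_pos: [0.502, -0.1593, 0.086]
eef_rot: [-0.0, 0.946, 0.325, -0.0]
wrist_force: [-4.2, 3.4, 9.0]
opening: 0.13
grasp_force: 60.9
```

```bash
python3 -c "
from h import *
show();print(ctrl.get_obs()['torque'].round(2))"
```

```text
[ 0.502  -0.1593  0.086 ] -52.04 [-0.53  0.26  1.84 -0.    1.04  0.38] [-4.2  3.4  9. ] 0.13 60.9 12.25
[0.55 0.59 0.75]
```

It's at the stop: 0.75 N m against 0.05 friction, with 75° turned. I'll release and retreat.

{"op": "apply_moves", "data": {"moves": [{"jaw":0.25,"offset":[0,0,0],"rot":[0,0,0]},{"jaw":0.5,"offset":[0,0,0],"rot":[0,0,0]},{"jaw":0.6,"offset":[0,0,0],"rot":[0,0,0]},{"jaw":0.6,"offset":[0,0,0],"rot":[0,0,0]},{"jaw":0.6,"offset":[0,0,-10],"rot":[0,0,0]}]}}

```text
time_s: 12.88
eef_pos: [0.5014, -0.1593, 0.0946]
eef_rot: [-0.001, 0.946, 0.324, -0.001]
wrist_force: [-0.4, -0.5, -0.4]
opening: 0.601
grasp_force: 0.0
```

{"op": "apply_moves", "data": {"moves": [{"jaw":0.6,"offset":[0,0,-20],"rot":[0,0,0]},{"jaw":0.6,"offset":[0,0,-40],"rot":[0,0,0]},{"jaw":0.6,"offset":[0,0,-40],"rot":[0,0,0]},{"jaw":0.6,"offset":[-40,0,-20],"rot":[0,0,0]},{"jaw":0.6,"offset":[-40,0,0],"rot":[0,0,0]}]}}

```text
time_s: 13.5
eef_pos: [0.4395, -0.2099, 0.2181]
eef_rot: [0.002, 0.946, 0.325, 0.001]
wrist_force: [-0.8, -0.7, -0.0]
opening: 0.603
grasp_force: 0.0
```

{"op": "apply_moves", "data": {"moves": [{"jaw":0.6,"offset":[-40,0,0],"rot":[0,0,0]},{"jaw":0.6,"offset":[-30,0,0],"rot":[0,0,0]},{"jaw":0.6,"offset":[0,0,0],"rot":[0,0,0]},{"jaw":0.6,"offset":[0,0,0],"rot":[0,0,0]},{"jaw":0.6,"offset":[0,0,0],"rot":[0,0,0]}]}}

```text
time_s: 14.12
eef_pos: [0.3843, -0.251, 0.2152]
eef_rot: [0.0, 0.946, 0.325, 0.0]
wrist_force: [-0.2, -0.5, -0.1]
opening: 0.601
grasp_force: 0.0
```

```bash
python3 slot.py top slot3
python3 - <<'E'
from h import *
im,P,o=cloud('top')
cv2.imwrite('pics/end.png',cv2.resize(im[120:280,150:450,::-1],(800,427),interpolation=cv2.INTER_CUBIC))
m=np.hypot(P[...,0]-.503,P[...,1]+.16)<.03
print('key top z',np.nanpercentile(P[...,2][m],[90,99]))
a=cv2.imread('pics/slot3.png');b=cv2.imread('pics/end.png')
c=np.zeros((600,800,3),np.uint8);c[:213,:400]=cv2.resize(b,(400,213));c[:400,400:]=cv2.resize(a,(400,400));cv2.imwrite('pics/end2.png',c)
E
```

```text
[ 0.3842 -0.251   0.215 ] -52.09 [-0.84 -0.07  1.9   0.    1.31  0.07] [-0.2 -0.3 -0.1] 0.597 0.0 14.175
[(0.6, array([382., 227.]))]
red line 9712 [ 505.4 -165.7]
barrel circle ((502.844970703125, -159.92054748535156), 25.035167694091797) ((502.86004638671875, -159.9257049560547), (49.52241897583008, 49.840179443359375), 64.96615600585938)
slot ((502.92034912109375, -160.23121643066406), (35.656150817871094, 10.435806274414062), 35.99522018432617)
key top z [0.12018476 0.12271828]
```

View pics/end2.png

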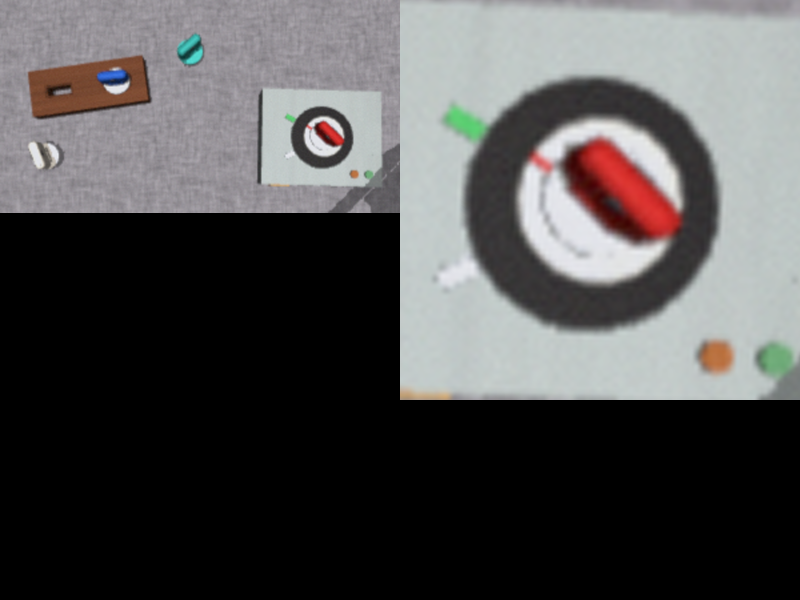

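The red key sits in the switch, with its top at 122.7 mm (122 expected when home). The red line (541,161) points at the green mark (465,121), and the blue key still stands in the block.

```bash
python3 -c "
from bench import ctrl
print(ctrl.hand_in())"
```

```text
the job is handed in; nothing more can be done
None
```

The red key is fully home in the switch and turned clockwise to the on stop, the blue key is still in its place in the block, and I've handed the job in at about 14 s.

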